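# Load the long glass cell into the photometer of a pottery warehouse's glaze-test corner

## Robot

A 6-joint arm with a two-finger parallel gripper is mounted at the origin on the work surface. World frame = base frame: x ahead of the robot, y to its left, z up, the work surface at z = 0. Lengths are in m, angles in rad, forces in N, time in s.
With the tool pointing down it reaches from about 0.375 to 0.925 m from the base axis. Payload 5.7 kg.
Tool frame: the origin (TCP) lies at the very end of the fingers, on their centre line; the grasp point (between the pads) lies 19 mm behind it; z points along the fingers, y is the line along which they close (so a half turn about z gives the same grasp; the last joint's range is limited). The gripper opens to 85 mm and grips with 20 to 120 N. Pads are 22 mm wide; open, the fingers measure 114 mm over their backs; the gripper's body (76 mm by 85 mm) begins 54 mm behind the grasp point. The pads swing forward as they close: fully open they stand 13 mm farther back than shut.
Start: joints at [1.148, 0.359, 1.51, -0, 1.272, -0.115], TCP at [0.182, 0.572, 0.231] pointing down, gripper open.
Joint ranges: [-2.97, 2.97], [-1.01, 2.36], [0.21, 2.38], [-0.96, 4.11], [0.2, 2.71], [-2.98, 2.98]. Speed limits (rad/s): [2.39, 2.39, 3.14, 3.14, 3.14, 3.14].

## Interface

Orientations are given as a rotation vector (axis times angle).
In Python, from bench import get_state, get_image, get_calibration, hand_in, boxes_of, trace, place_of gives the robot as it stands. The module is installed in compiled form; this text tells all that it offers.
- The arm moves only by the tool jog_arm, never from a script. Its argument "commands" is a list of rows, each a list of 4 numbers: the shift along the tool's x, y, z in m, then the turn about the tool's z in rad. A call has 1 to 12 rows; each row shifts and turns the commanded pose from where the row before left it, along the tool's axes as they then stand; what a row does not reach is not made up. A row lasts 1/10 s, in which the tool goes at most 50 mm and 8.59 degrees, less where a joint would pass 70% of its speed; a pose out of reach is approached as far as the arm can. A call with a gripper value outside its range is refused whole. "fingers" is the opening, from 0 (shut) to 1 (fully open), set as the call begins (left out, the last holds). The fingers move at their own pace and stop on an object; the grip force is fixed at half the most. Time passes only in rows, so rows that do not move let the fingers close. It gives the time, the measured TCP pose, the force, the opening and the grip force at its end, in the units of the state.
- get_state(): the state, without advancing time (a new reading comes with each control period).
- get_image(name): name is "side" or "top"; returns the picture (400x640x3 uint8, red, green, blue); there is no depth.
- get_calibration(name): a dict with "fx", "fy", "cx", "cy" (pixels), "camera_from_world" (4x4, takes a point from world to camera coordinates). Camera axes: x right, y up, looking along -z (the intrinsics and any distortion apply to the point x, -y, -z); pixel columns grow to the right and rows downward; lengths in m; the calibration is good to about 2 mm. A picture is of the moment at which its call begins. get_calibration takes no time and is no camera call.
- hand_in(): hands the job in; it is judged then, once.
Trained networks look in the newest picture that a camera, given by its name, has taken for a name from the list of things; names that differ only in an ending like _2 or _b are one class to them, and where a whole thing is asked for, a point or a joint stands for the part that bears it (a point fixed in the world has none). Each returns a list of dicts, best first, with "confidence" (0 to 1); they miss things now and then, are a little off and sometimes report something else, mostly with a low value. They report only what shows in the picture. A call takes as long as a camera call. They do not tell look-alikes from the thing itself.
- boxes_of(camera, label): "uv" ([column, row] in pixels, amid what is visible of it).
- trace(camera, label): "region" (400x640 bool, what is visible of it) and "uv" ([column, row] in pixels, amid what is visible of it).
- place_of(camera, label): "uv" ([column, row] in pixels: a listed point, or the origin of a listed thing).
The state is a dict: "time": time; "joints": joint angles; "qd": joint speeds; "effort": joint torques, N m; "tool_pos": TCP position; "eef_rot": TCP orientation; "ft_force": force on the tool from outside, world axes, zero at the start; "ft_torque": the same for the moment, N m; "grip_width": opening from 0.0 (shut) to 1.0 (fully open); "grip_force": force on a finger pad.
Only numpy, scipy, OpenCV 4.12 (cv2) and the standard library are available. Lean on these libraries where they do the work, as an engineer would, in place of code of your own. Each camera call takes 0.05 s, during which the arm holds its last target. There are 200 camera calls.

## Task

Take the long stoppered glass cell out of the sloping drain rack and set it down, stoppers up and without dropping or forcing it, in the holder inside the photometer, so that its clear end faces look at the two lenses and it sits fully down in both saddles; let go of it. Then close the photometer's lid fully without slamming it, and leave the short cells and the other things on the bench where they are.

Things in the scene. Friction and masses are not known exactly. Their poses are not given: they have to be found in the camera images.
- long_cell_mid (a point): Centre of the long glass cell, the one to load: 104 mm long (x axis), 14 mm wide (y), 46 mm high (z, towards the stoppers), about 140 g. Its two small end faces (+x, -x) are clear, its long sides frosted; either end may face either lens. On top two white stoppers, 13 mm across and 14 mm high, 31 mm either side of the middle. It starts with its x axis pointing uphill in a rack lane.
- long_cell: The same long cell, same axes, but this origin is the middle of the bottom edge of its low end (52 mm along -x and 23 mm along -z from its centre).
- short_cell_1_mid (a point): Centre of a short glass cell, 54 mm long (x), 14 mm wide, 46 mm high, one stopper in the middle. In another lane of the rack; not to be moved.
- short_cell_2_mid (a point): Centre of the other short glass cell, the same as the first. In the third lane; not to be moved.
- drain_rack: Fixed steel rack over a grey drip tray 150 (x) by 215 mm (y); origin on the table under its middle. Three lanes 75 mm apart along y slope up 35 degrees along +x, away from the robot, from 45 mm above the table at the low end, where an 18 mm stop bar stands. A cell stands loosely between teeth 16 mm high, near each end of the long cell; its middle 60 mm is free at the sides.
- photometer: Fixed bench photometer, white case 125 mm high, x -105 to +205 mm, y -125 to +265 mm about its origin, which is on the table under the middle of the light path; front to -x, screen (24 mm higher) at +y. Sample compartment open at the top: x -75 to +95 mm, y 98 mm either side, 85 mm deep. The light runs along y between a lens in either side wall, 83 mm above the table.
- holder_seat (a point): Middle of the cell holder, level with the tops of its two saddles (60 mm above the table); axes of the photometer, light along y. The saddles lie 36 to 58 mm either side along y; guides 20 mm apart, flared from 14 to 24 mm up, keep the cell central, end plates 116 mm apart and 55 mm high close the ends. Between the saddles it is free to 14 mm below. The seated cell's centre is 23 mm above.
- lid_hinge (a point): Middle of the lid's hinge line, which runs along y; axes of the photometer; 125 mm behind (+x) and 71 mm above the holder seat. The lid is a flat plate 205 mm long from the hinge line, 215 mm wide, 10 mm thick (5 mm either side of the hinge line), with a finger lip 15 mm beyond its front edge.
- lid (a joint): Angle of the photometer's lid, rad: 0 closed (level, from the hinge towards -x), growing as it swings up and back to a stop at 1.85, leaning a little back. Starts open, at 1.68 or more. A stiff hinge (0.36 N m) keeps it where it is left; it takes up to 4 N, 165 mm from the hinge, to swing it.
- small_pot: Glazed bowl, 90 mm across, 55 mm high, loose, not to be moved; origin at the centre of its underside.
- tall_pot: Glazed cup-shaped pot, 96 mm across, 100 mm high, loose, not to be moved; origin at the centre of its underside.
- sample_bottle: White plastic bottle, 64 mm across, 150 mm high, loose, not to be moved; origin at the centre of its underside.
- stock_jar: Amber glass jar, 72 mm across, 100 mm high, loose, not to be moved; origin at the centre of its underside.
- brush: Brush with a wooden handle, 190 mm long, lying on the table, loose, not to be moved; origin under its middle.
Mind the look-alikes: they are no part of the job. What is shaped like the long_cell but blue or turquoise is not meant.

How it is judged:
On the way, in this order (a step that is already met when the one before it is completed fails the run):
1. the long cell is lifted out of the rack (distance of long_cell_mid from where it was at the start of the episode above 0.06 m and contact force between long_cell and drain_rack below 0.05 N), for 0.1 s.
2. the long cell stands seated in the holder, its clear ends on the light path, let go, with the lid still open (angle between the x axis of long_cell_mid and the y axis of holder_seat, either way round below 0.08 rad and angle between long_cell_mid's own z axis and vertical below 0.06 rad and horizontal distance between long_cell_mid and holder_seat below 0.009 m and z of long_cell_mid in the frame of holder_seat below 0.026 m and contact force between the fingers and long_cell below 0.1 N and value of joint lid above 0.6 rad), for 0.2 s.
At the end, for the whole second after the job is handed in: The long cell stands at rest in the photometer's holder, stoppers up, fully down on both saddles (within 3 mm), its middle within 9 mm of the holder's middle, upright within 3.4 degrees and with its clear ends along the light path within 4.6 degrees, and the lid is closed to within 0.04 rad (angle between the x axis of long_cell_mid and the y axis of holder_seat, either way round below 0.08 rad and angle between long_cell_mid's own z axis and vertical below 0.06 rad and horizontal distance between long_cell_mid and holder_seat below 0.009 m and z of long_cell_mid in the frame of holder_seat below 0.026 m and linear speed of long_cell below 0.02 m/s and value of joint lid below 0.04 rad); the robot touches nothing.
It fails at once if a short cell was disturbed (moved more than 15 mm) (distance of any of short_cell_1_mid, short_cell_2_mid from where it was at the start of the episode above 0.015 m).
It fails at once if another thing on the bench was disturbed (moved more than 30 mm) (distance of any of small_pot, tall_pot, sample_bottle, stock_jar, brush from where it was at the start of the episode above 0.03 m).
It fails at once if the long cell was dropped into the holder (let go more than 10 mm above its seat) (horizontal distance between long_cell_mid and holder_seat below 0.06 m and z of long_cell_mid in the frame of holder_seat above 0.033 m and contact force between the fingers and long_cell below 0.05 N).
It fails at once if the long cell was forced into the photometer (more than 45 N) (contact force between long_cell and photometer above 45 N).
It fails at once if the lid was slammed (closing faster than 2.5 rad/s) (velocity of joint lid below -2.5 rad/s).
It also fails if it takes over 70 s, if anything falls off the work surface, if the arm or the gripper's body presses on something with over 40 N, if the wrist force passes 120 N, or if a joint passes its speed limit or range.

## Working session

There is one attempt and no reset: what is moved stays moved. The work goes in short steps, Python scripts to look and compute and a tool call to move; the robot and the scene stay as the last step left them, time stands still between calls to the robot, and variables do not carry over. Pictures are saved under pics/ and viewed, at most 10 in all, crops included, and the job is handed in when it is done.

Besides the shell and the picture viewer there is one more tool, called after ">>>" as name(argument=value, ...), one argument or row to a line, values as JSON. jog_arm: Moves the arm, as the interface text tells. Its arguments: {"type":"object","properties":{"commands":{"type":"array","items":{"type":"array","items":{"type":"number"}}},"fingers":{"type":"number"}},"required":["commands"]}

```bash
mkdir -p pics; cat > h.py <<'E'
import numpy as np, cv2
from bench import *
def cal(n):
    c=get_calibration(n); return c
def proj(n,p):
    c=cal(n); q=np.array(c["camera_from_world"])@np.append(p,1); 
    return np.array([c["cx"]+c["fx"]*q[0]/-q[2], c["cy"]-c["fy"]*q[1]/-q[2]])
def ray(n,uv):
    c=cal(n); M=np.linalg.inv(np.array(c["camera_from_world"]))
    d=M[:3,:3]@np.array([(uv[0]-c["cx"])/c["fx"],-(uv[1]-c["cy"])/c["fy"],-1.]); return M[:3,3],d/np.linalg.norm(d)
def onz(n,uv,z):
    o,d=ray(n,uv); return o+d*(z-o[2])/d[2]
def tri(a,b):
    (o1,d1),(o2,d2)=ray("side",a),ray("top",b)
    A=np.stack([d1,-d2],1); s=np.linalg.lstsq(A,o2-o1,rcond=None)[0]
    p,q=o1+s[0]*d1,o2+s[1]*d2; return (p+q)/2,np.linalg.norm(p-q)
E
python3 - <<'E'
from h import *
np.set_printoptions(precision=4,suppress=True)
for n in("side","top"):
    cv2.imwrite(f"pics/{n}0.png",get_image(n)[:,:,::-1]); c=cal(n); print({k:v for k,v in c.items() if k!="camera_from_world"},np.linalg.inv(c["camera_from_world"])[:3,3])
R={}
for l in["long_cell_mid","long_cell","drain_rack","photometer","holder_seat","lid_hinge","short_cell_1_mid"]:
    for n in("side","top"):
        r=place_of(n,l)[:4]; R[n,l]=r; print(l,n,[(np.round(x["uv"],1).tolist(),round(x["confidence"],2)) for x in r])
    if R["side",l] and R["top",l]: print("   ",*tri(R["side",l][0]["uv"],R["top",l][0]["uv"]))
print(get_state())
E
```

```text
{'fx': 461.527634741982, 'fy': 461.527634741982, 'cx': 324.44374536704726, 'cy': 200.01482290397377} [ 0.442  -1.1109  1.0912]
{'fx': 423.46494332404825, 'fy': 423.46494332404825, 'cx': 316.36101038696745, 'cy': 190.4727401191866} [ 0.4215 -0.1733  1.3937]
long_cell_mid side [([314.0, 194.3], 0.94), ([278.1, 188.2], 0.74), ([265.6, 224.8], 0.69), ([308.9, 140.4], 0.37)]
long_cell_mid top [([327.3, 256.4], 0.96), ([277.7, 253.0], 0.88), ([317.9, 207.0], 0.73), ([363.2, 209.6], 0.19)]
    [ 0.4108 -0.2127  0.1524] 0.12970697830001102
long_cell side [([293.4, 192.5], 0.6), ([307.7, 210.2], 0.55)]
long_cell top [([285.9, 234.8], 0.71), ([339.9, 269.8], 0.62), ([318.7, 224.0], 0.44), ([192.6, 163.3], 0.43)]
    [ 0.4103 -0.0756  0.0098] 0.0074754054936011
drain_rack side []
drain_rack top [([337.7, 201.8], 0.86)]
photometer side [([311.5, 141.0], 0.73)]
photometer top [([202.8, 204.8], 0.77)]
    [ 0.4949  0.202  -0.0097] 0.01895925623811156
holder_seat side [([308.6, 124.0], 0.86), ([372.5, 297.5], 0.59)]
holder_seat top []
lid_hinge side [([353.2, 110.6], 0.73)]
lid_hinge top [([195.8, 163.9], 0.9), ([200.7, 209.0], 0.15)]
    [0.6258 0.1904 0.1272] 0.011725775919368582
short_cell_1_mid side [([318.2, 243.5], 0.56)]
short_cell_1_mid top [([366.2, 209.1], 0.51)]
    [ 0.4842 -0.3305  0.0672] 0.007920393298865954
{'time': 0.8, 'joints': array([ 1.1479,  0.3587,  1.5104,  0.    ,  1.2725, -0.1151]), 'qd': array([ 0.0007, -0.0007,  0.0004,  0.0001,  0.0001, -0.0013]), 'effort': array([ -0.0008, -52.7514, -27.9032,  -0.0005,   0.0015,  -0.    ]), 'tool_pos': array([0.1817, 0.5718, 0.2313]), 'eef_rot': array([-0.4815, -3.1044,  0.0001]), 'ft_force': array([ 0.0794, -0.2661, -0.1843]), 'ft_torque': array([ 0.0248,  0.0231, -0.0081]), 'grip_force': 0.0, 'grip_width': 1.0031589036946005}
```

View pics/side0.png

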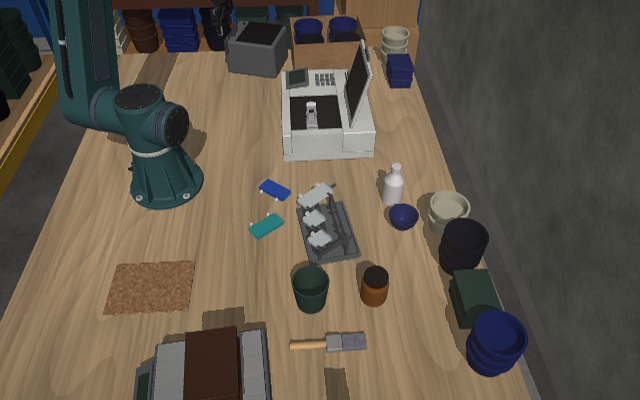

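View pics/top0.png

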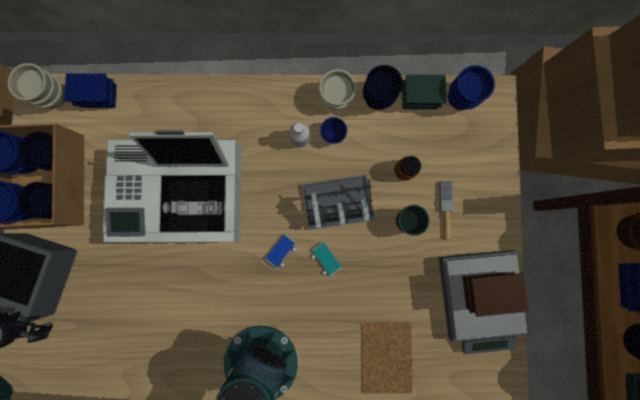

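The side picture shows the long cell in the lane nearest the photometer, at side (314,194) and top (317,207). Blue and turquoise decoys lie on the table. The photometer holder is at top (192,208) and the lid is open. I'll zoom in.

```bash
python3 - <<'E'
from h import *
np.set_printoptions(precision=4,suppress=True)
t=cv2.imread("pics/top0.png"); s=cv2.imread("pics/side0.png")
up=lambda im,k:cv2.resize(im,None,fx=k,fy=k,interpolation=cv2.INTER_CUBIC)
a=up(t[165:240,290:390],8); cv2.imwrite("pics/a.png",a)   # 800x600
cv2.imwrite("pics/b.png",up(s[160:272,270:380],5))
cv2.imwrite("pics/c.png",up(t[120:255,95:250],5))
print("cell",tri((314,194.3),(317.9,207)))
for l in["small_pot","tall_pot","sample_bottle","stock_jar"]:
    r=place_of("top",l); print(l,[(x["uv"],onz("top",x["uv"],0)[:2],round(x["confidence"],2)) for x in r[:2]])
print("rack origin",onz("top",(337.7,201.8),0))
for n in("side","top"):
    for x in trace(n,"long_cell")[:4]: print(n,x["uv"],x["confidence"],cv2.minAreaRect(np.argwhere(x["region"])[:,::-1].astype(np.float32)))
for l in("drain_rack","photometer"):
    x=trace("top",l)[0]; print(l,x["uv"],cv2.minAreaRect(np.argwhere(x["region"])[:,::-1].astype(np.float32)))
E
```

```text
cell (array([ 0.4844, -0.1791,  0.107 ]), np.float64(0.015271191279863441))
small_pot [([333.1, 133.6], array([ 0.744 , -0.2295]), 0.79)]
tall_pot [([404.9, 221.3], array([ 0.4519, -0.4653]), 0.6)]
sample_bottle [([303.4, 139.5], array([ 0.7236, -0.1302]), 0.79)]
stock_jar [([400.7, 170.7], array([ 0.6195, -0.454 ]), 0.96)]
rack origin [ 0.5153 -0.2447  0.    ]
side [265.2, 223.2] 0.74 ((265.30718994140625, 225.17225646972656), (18.25272560119629, 35.74491882324219), 59.534454345703125)
side [276.2, 190.4] 0.68 ((274.70001220703125, 190.89999389648438), (30.63657569885254, 15.504340171813965), 29.744882583618164)
side [316.4, 194.9] 0.56 ((314.1853942871094, 195.1966552734375), (17.06596565246582, 36.78192901611328), 57.9946174621582)
top [326.7, 258.9] 0.76 ((325.0810852050781, 259.5135498046875), (32.549339294433594, 18.36712646484375), 54.462318420410156)
top [320.9, 208.9] 0.54 ((315.71954345703125, 209.9755859375), (34.34421157836914, 5.190281867980957), 83.6598129272461)
drain_rack [336.1, 199.5] ((338.5027770996094, 201.80393981933594), (46.400611877441406, 69.31077575683594), 81.34745788574219)
photometer [171.6, 187.5] ((172.0, 185.5), (111.0, 138.0), 90.0)
```

View pics/a.png

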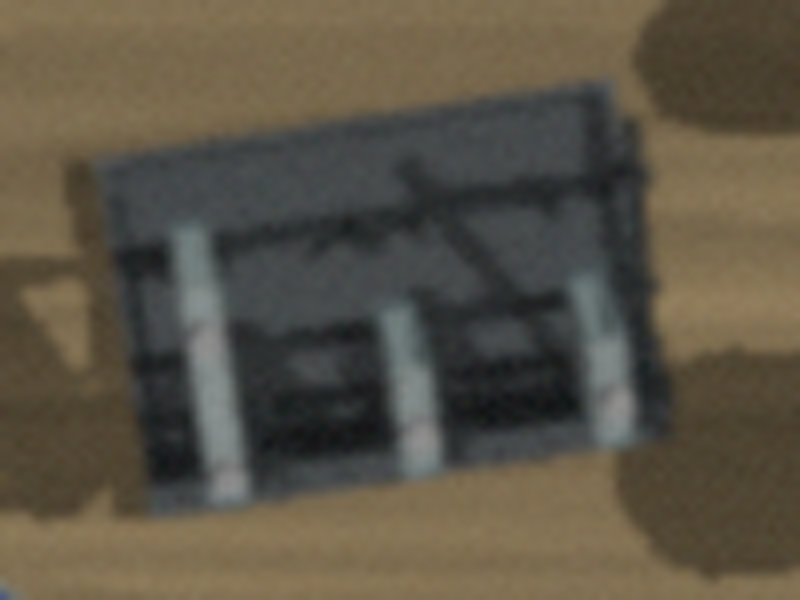

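View pics/b.png

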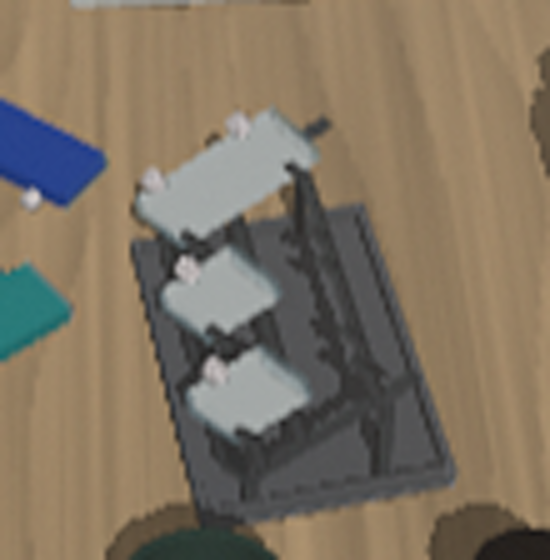

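View pics/c.png

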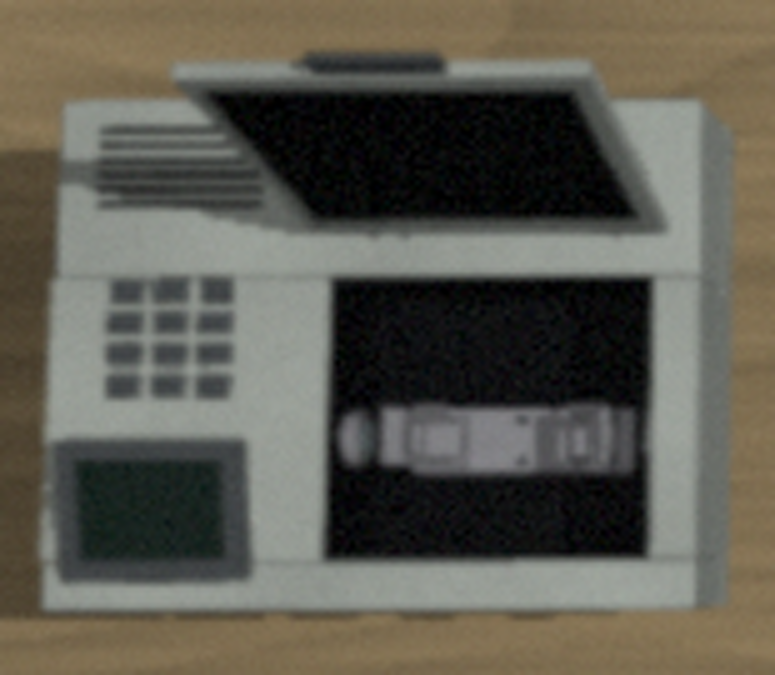

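```bash
cat >> h.py <<'E'
from scipy.optimize import least_squares
from scipy.spatial.transform import Rotation as Ro
E
python3 - <<'E'
from h import *
np.set_printoptions(precision=4,suppress=True)
A=lambda x,y:np.array([(x+.5)/8-.5+290,(y+.5)/8-.5+165])
B=lambda x,y:np.array([(x+.5)/5-.5+270,(y+.5)/5-.5+160])
C=lambda x,y:np.array([(x+.5)/5-.5+95,(y+.5)/5-.5+120])
obs=[("top",(31,0,33),A(203,335)),("top",(-31,0,33),A(228,480)),("top",(52,0,23),A(191,226)),("top",(-52,0,23),A(233,500)),
("side",(31,0,32),B(238,125)),("side",(-31,0,32),B(152,180)),("side",(52,-7,23),B(275,112)),("side",(52,-7,-23),B(318,158)),("side",(-52,-7,-23),B(190,243)),("side",(-52,-7,23),B(137,195))]
def f(p): 
    R=Ro.from_euler("ZY",[p[3],-p[4]]).as_matrix()
    return np.concatenate([proj(n,p[:3]+R@(np.array(m)/1000))-u for n,m,u in obs])
r=least_squares(f,[.48,-.18,.11,.15,.61]); print(r.x,np.degrees(r.x[3:])); print(r.fun.reshape(-1,2))
print("tray",[onz("top",A(*q),0.01)[:2] for q in((150,515),(95,160),(610,82),(668,435))])
q=[onz("top",C(*q),.125)[:2] for q in((333,280),(651,280),(327,556),(648,556))]; print("comp",np.array(q))
print("saddle-L end plate/R", onz("top",C(383,438),.115)[:2],onz("top",C(634,438),.115)[:2])
print("case front", [onz("top",C(*q),.125)[:2] for q in((45,607),(696,607),(702,100))])
print("holder side",onz("side",(308.6,124),.06))
E
```

```text
[ 0.4827 -0.1718  0.0992  0.1593  0.5572] [ 9.1294 31.9252]
[[ 0.1123  0.0545]
 [-0.2895 -0.2647]
 [ 0.3979  5.9057]
 [-0.3052  1.3802]
 [ 1.746  -1.3911]
 [ 1.4567 -1.6916]
 [ 2.5039  0.82  ]
 [ 1.8101 -0.3445]
 [-1.4016 -0.0546]
 [ 0.7601  2.0809]]
tray [array([ 0.4258, -0.1484]), array([ 0.5709, -0.1251]), array([ 0.604 , -0.3369]), array([ 0.459 , -0.3594])]
comp [[0.5842 0.2943]
 [0.5849 0.1024]
 [0.4184 0.2917]
 [0.419  0.1003]]
saddle-L end plate/R [0.4894 0.2642] [0.4899 0.1126]
case front [array([0.3876, 0.4582]), array([0.3889, 0.071 ]), array([0.6954, 0.074 ])]
holder side [0.4767 0.2126 0.06  ]
```

```bash
python3 - <<'E'
from h import *
np.set_printoptions(precision=4,suppress=True)
A=lambda x,y:np.array([(x+.5)/8-.5+290,(y+.5)/8-.5+165])
B=lambda x,y:np.array([(x+.5)/5-.5+270,(y+.5)/5-.5+160])
obs=[("top",(31,0,33),A(203,335)),("top",(-31,0,33),A(228,480)),("top",(52,0,-23),A(191,226)),("top",(-52,0,23),A(233,500)),
("side",(31,0,32),B(238,125)),("side",(-31,0,32),B(152,180)),("side",(52,-7,23),B(275,112)),("side",(52,-7,-23),B(318,158)),("side",(-52,-7,-23),B(190,243)),("side",(-52,-7,23),B(137,195))]
def f(p): 
    R=Ro.from_euler("ZY",[p[3],-np.radians(35)]).as_matrix()
    return np.concatenate([proj(n,p[:3]+R@(np.array(m)/1000))-u for n,m,u in obs])
r=least_squares(f,[.48,-.18,.11,.15],loss="soft_l1"); print(r.x,np.degrees(r.x[3:])); print(r.fun.reshape(-1,2))
E
```

```text
[ 0.4809 -0.1727  0.0991  0.1458] [8.3541]
[[ 0.5649  1.4732]
 [-0.1691  0.5758]
 [-0.219  -0.3526]
 [-0.293   1.8645]
 [ 0.3359 -1.0816]
 [ 0.6509 -0.9903]
 [ 1.0177  0.9243]
 [ 1.0886 -0.5731]
 [-1.2114  0.3447]
 [ 0.2718  2.835 ]]
```

>>> jog_arm(
  commands=[
    [0, 0, 0, -0.116],
    [0, 0, 0, -0.116],
    [0, 0, 0, -0.116],
    [0, 0, 0, -0.116],
    [-0.035, -0.02, 0, 0],
    [-0.035, -0.02, 0, 0],
    [-0.035, -0.02, 0, 0],
    [-0.035, -0.02, 0, 0],
    [-0.035, -0.02, 0, 0],
    [0, -0.04, 0, 0],
    [0, -0.04, 0, 0],
    [0, -0.04, 0, 0],
  ],
  fingers=0.7,
)

```text
time: 2.4
tool_pos: [0.3893, 0.3802, 0.2311]
eef_rot: [0.245, -3.132, 0.0]
ft_force: [0.5, -0.8, -0.3]
grip_width: 0.704
grip_force: 0.0
```

>>> jog_arm(
  commands=[
    [0, -0.04, 0, 0],
    [0, -0.04, 0, 0],
    [0, -0.04, 0, 0],
    [0, -0.04, 0, 0],
    [0, -0.04, 0, 0],
    [0, -0.04, 0, 0],
    [0, -0.04, 0, 0],
    [0, -0.04, 0, 0],
    [0, -0.04, 0, 0],
    [0, -0.04, 0, 0],
    [0, -0.04, 0, 0],
    [0, 0, 0, 0],
  ],
)

```text
time: 3.6
tool_pos: [0.4588, -0.0574, 0.2318]
eef_rot: [-0.238, 3.131, -0.004]
ft_force: [0.2, 0.8, -0.2]
grip_width: 0.701
grip_force: 0.0
```

>>> jog_arm(
  commands=[
    [0, -0.039, 0, 0],
    [0, -0.039, 0, 0],
    [0, -0.039, 0, 0],
    [0, 0, 0.03, 0],
    [0, 0, 0.03, 0],
    [0, 0, 0.02, 0],
    [0, 0, 0, 0],
  ],
)

```text
time: 4.3
tool_pos: [0.4734, -0.1669, 0.1489]
eef_rot: [0.245, -3.127, -0.005]
ft_force: [0.0, 0.6, 0.0]
grip_width: 0.699
grip_force: 0.0
```

```bash
python3 - <<'E'
from h import *
s=get_image("side")[:,:,::-1]; p=get_state()["tool_pos"]; print(p,proj("side",p))
t=get_image("top")[:,:,::-1]
a=cv2.resize(s[120:260,250:390],None,fx=4,fy=4,interpolation=2); b=cv2.resize(t[150:245,290:350],None,fx=4,fy=4,interpolation=2)
o=np.zeros((560,800,3),np.uint8); o[:,:560]=a; o[:380,560:]=b; cv2.imwrite("pics/d.png",o)
E
```

```text
[ 0.47455083 -0.16752977  0.15044149] [312.83700118 180.92345972]
```

View pics/d.png

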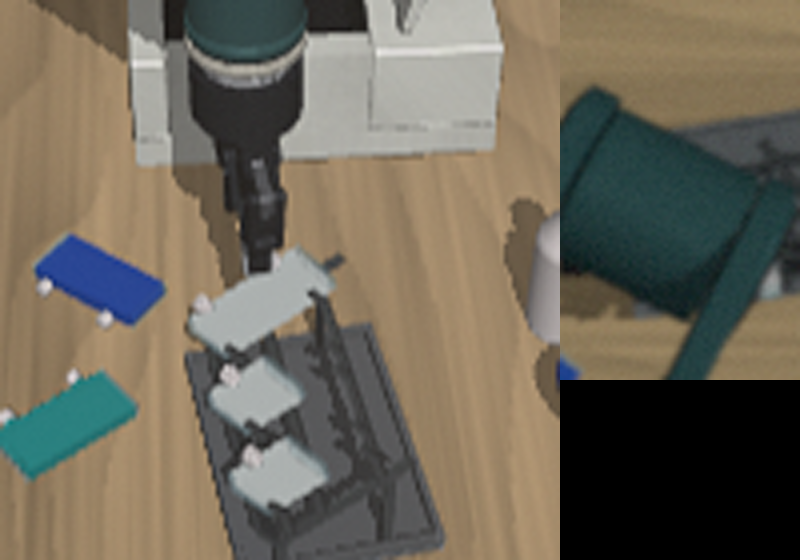

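The side view shows the gripper over the middle of the cell, with its front finger on the near side at crop (262,250). The neighbouring cells are clear of it. I'll descend.

>>> jog_arm(
  commands=[
    [-0.001, -0.006, 0, 0],
    [0, 0, 0.015, 0],
    [0, 0, 0.015, 0],
    [0, 0, 0.012, 0],
    [0, 0, 0.012, 0],
    [0, 0, 0.011, 0],
    [0, 0, 0, 0],
    [0, 0, 0, 0],
  ],
)

```text
time: 5.2
tool_pos: [0.4774, -0.1743, 0.0862]
eef_rot: [0.245, -3.132, -0.0]
ft_force: [-0.2, -0.0, 0.1]
grip_width: 0.705
grip_force: 0.0
```

>>> jog_arm(
  commands=[
    [0, 0, 0, 0],
    [0, 0, 0, 0],
    [0, 0, 0, 0],
    [0, 0, 0, 0],
    [0, 0, 0, 0],
    [0, 0, 0, 0],
    [0, 0, 0, 0],
    [0, 0, 0, 0],
    [0, 0, 0, 0],
    [0, 0, 0, 0],
  ],
  fingers=0.0,
)

```text
time: 6.2
tool_pos: [0.4777, -0.1745, 0.0868]
eef_rot: [-0.245, 3.131, -0.001]
ft_force: [-0.9, 0.4, 5.3]
grip_width: 0.153
grip_force: 58.6
```

>>> jog_arm(
  commands=[
    [0, 0, -0.01, 0],
    [0, 0, -0.015, 0],
    [0, 0, -0.02, 0],
    [0, 0, -0.025, 0],
    [0, 0, -0.03, 0],
    [0, 0, -0.03, 0],
    [0, 0, -0.02, 0],
    [0, 0, 0, 0],
    [0, 0, 0, 0],
  ],
)

```text
time: 7.1
tool_pos: [0.4771, -0.1742, 0.2361]
eef_rot: [0.245, -3.132, 0.0]
ft_force: [-0.7, -0.3, -1.8]
grip_width: 0.152
grip_force: 58.5
```

```bash
python3 - <<'E'
from h import *
s=get_image("side")[:,:,::-1]; print(get_state()["tool_pos"])
cv2.imwrite("pics/e.png",cv2.resize(s[60:260,200:400],None,fx=3,fy=3,interpolation=2))
E
```

```text
[ 0.47653208 -0.17384591  0.23527452]
```

View pics/e.png

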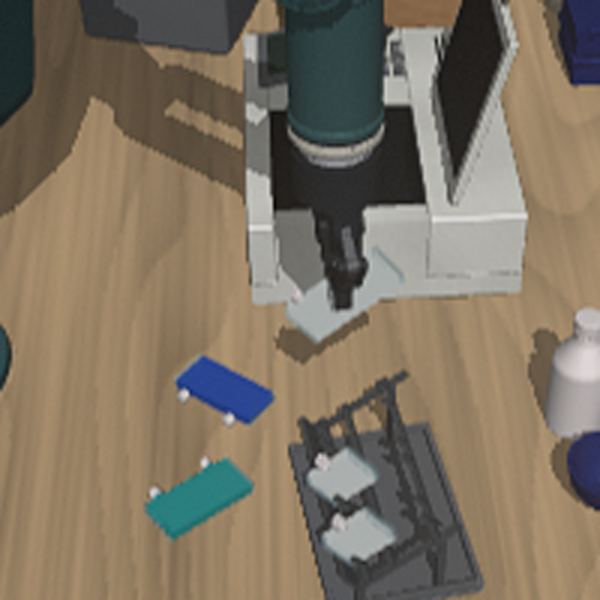

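The cell is held and clear of the rack, still tilted at 35°. I'll level it by pressing its low edge on the free table between the rack and the photometer.

>>> jog_arm(
  commands=[
    [-0.011, 0.032, 0, 0],
    [-0.011, 0.032, 0, 0],
    [-0.011, 0.032, 0, 0],
    [-0.011, 0.033, 0, 0],
    [0, 0, 0.03, 0],
    [0, 0, 0.035, 0],
    [0, 0, 0.035, 0],
    [0, 0, 0.035, 0],
    [0, 0, 0.03, 0],
    [0, 0, 0.02, 0],
    [0, 0, 0, 0],
  ],
)

```text
time: 8.25
tool_pos: [0.4969, -0.0392, 0.0475]
eef_rot: [0.244, -3.123, -0.004]
ft_force: [0.0, 0.0, -1.6]
grip_width: 0.156
grip_force: 58.8
```

>>> jog_arm(
  commands=[
    [0, 0, 0.003, 0],
    [0, 0, 0.003, 0],
    [0, 0, 0.003, 0],
    [0, 0, 0.002, 0],
    [0, 0, 0, 0],
  ],
)

```text
time: 8.75
tool_pos: [0.502, -0.0402, 0.0416]
eef_rot: [-0.245, 3.13, -0.001]
ft_force: [0.1, 0.4, 7.4]
grip_width: 0.152
grip_force: 60.3
```

>>> jog_arm(
  commands=[
    [-0.003, 0, 0.003, 0],
    [-0.003, 0, 0.003, 0],
    [-0.003, 0, 0.003, 0],
    [-0.003, 0, 0.003, 0],
    [0, 0, 0, 0],
  ],
)

```text
time: 9.25
tool_pos: [0.517, -0.0381, 0.0308]
eef_rot: [-0.243, 3.124, -0.001]
ft_force: [2.5, 4.0, 14.7]
grip_width: 0.155
grip_force: 61.5
```

>>> jog_arm(
  commands=[
    [-0.003, 0, 0.003, 0],
    [-0.002, 0, 0.003, 0],
    [-0.001, 0, 0.002, 0],
    [0, 0, 0, 0],
  ],
)

```text
time: 9.65
tool_pos: [0.5241, -0.0371, 0.0232]
eef_rot: [-0.242, 3.122, -0.002]
ft_force: [5.3, 5.7, 14.0]
grip_width: 0.155
grip_force: 62.0
```

>>> jog_arm(
  commands=[
    [-0.002, 0, 0.003, 0],
    [-0.001, 0, 0.002, 0],
    [0, 0, 0.002, 0],
    [0, 0, 0, 0],
  ],
)

```text
time: 10.05
tool_pos: [0.5281, -0.0372, 0.0165]
eef_rot: [-0.243, 3.12, -0.003]
ft_force: [6.9, 4.2, 15.2]
grip_width: 0.151
grip_force: 63.3
```

```bash
python3 - <<'E'
from h import *
s=get_image("side")[:,:,::-1]; print(get_state()["tool_pos"])
cv2.imwrite("pics/f.png",cv2.resize(s[110:230,260:380],None,fx=5,fy=5,interpolation=2))
E
```

```text
[ 0.5280944  -0.03718534  0.01652213]
```

View pics/f.png

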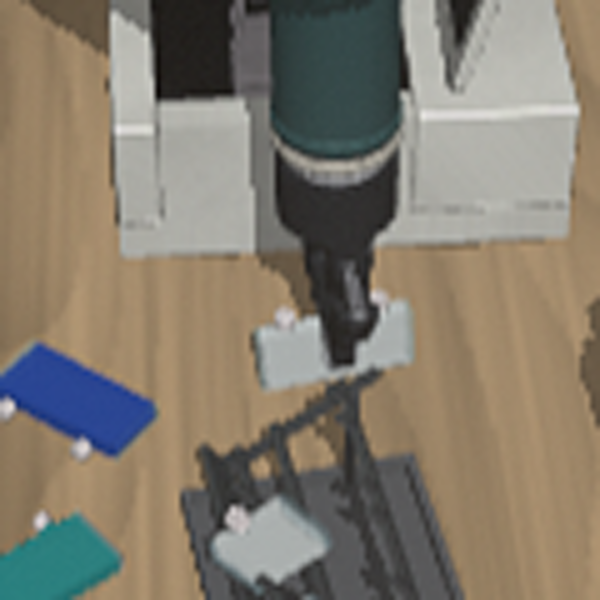

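The cell is nearly flat on the table, with its bottom edge running crop (268,388)-(412,362). The fingers are near its middle. I'll press down the last few millimetres.

>>> jog_arm(
  commands=[
    [0, 0, 0.002, 0],
    [0, 0, 0.001, 0],
    [0, 0, 0, 0],
    [0, 0, 0, 0],
  ],
)

```text
time: 10.5
tool_pos: [0.5289, -0.0376, 0.0138]
eef_rot: [-0.243, 3.119, -0.005]
ft_force: [7.5, 2.0, 15.3]
grip_width: 0.156
grip_force: 64.1
```

>>> jog_arm(
  commands=[
    [0, 0, 0.001, 0],
    [0, 0, 0.001, 0],
    [0, 0, 0, 0],
    [0, 0, 0, 0],
  ],
)

```text
time: 10.9
tool_pos: [0.5293, -0.0377, 0.0132]
eef_rot: [-0.243, 3.118, -0.005]
ft_force: [4.2, 2.5, 30.6]
grip_width: 0.154
grip_force: 66.5
```

>>> jog_arm(
  commands=[
    [0, 0, -0.004, 0],
    [0, 0, -0.015, 0],
    [0, 0, -0.03, 0],
    [0, 0, -0.04, 0],
    [0, 0, -0.04, 0],
    [0, 0, -0.04, 0],
    [0, 0, -0.03, 0],
    [0, 0, -0.02, 0],
    [0, 0, 0, 0],
    [0, 0, 0, 0],
  ],
)

```text
time: 11.9
tool_pos: [0.5212, -0.0367, 0.2271]
eef_rot: [-0.245, 3.132, -0.0]
ft_force: [-0.3, 0.6, -1.5]
grip_width: 0.158
grip_force: 61.7
```

```bash
python3 - <<'E'
from h import *
np.set_printoptions(precision=4,suppress=True)
s=get_image("side"); S=get_state(); p=S["tool_pos"]; R=Ro.from_rotvec(S["eef_rot"]).as_matrix(); print(p,R,S["ft_force"])
T=[x for x in trace("side","long_cell")]
X=-R[:,0]; X[2]=0; X/=np.linalg.norm(X); Z=np.array([0,0,1.]); Y=np.cross(Z,X)
def hull(d):
    c=p+Z*(.023-.0132)+X*d
    return np.array([proj("side",c+X*a+Y*b+Z*e) for a in(-.052,.052) for b in(-.007,.007) for e in(-.023,.023)])
h=hull(0); print("pred u",h.min(0),h.max(0)); 
for x in T[:5]:
    q=np.argwhere(x["region"])[:,::-1]; print(x["uv"],round(x["confidence"],2),q.min(0),q.max(0))
print("du/d10mm",hull(.01)[0]-h[0])
for v,u in [(x["uv"],x["confidence"]) for x in place_of("side","long_cell_mid")]: print(v,u)
print("pred mid",proj("side",p+Z*.0098))
cv2.imwrite("pics/g.png",cv2.resize(s[70:190,270:390,::-1],None,fx=5,fy=5,interpolation=2))
E
```

```text
[ 0.5205 -0.0366  0.2262] [[-0.9878 -0.1555 -0.0019]
 [-0.1555  0.9878  0.0003]
 [ 0.0018  0.0006 -1.    ]] [ 0.1453 -0.0738 -2.8577]
pred u [307.8558 118.2066] [343.7908 138.3059]
[267.2, 222.8] 0.91 [248 212] [285 240]
[318.6, 126.0] 0.65 [306 117] [342 137]
[273.1, 192.8] 0.61 [258 179] [291 201]
du/d10mm [ 3.315  -0.4705]
[264.7, 227.3] 0.79
[322.6, 127.1] 0.77
[276.7, 189.1] 0.72
pred mid [325.8202 128.2884]
```

View pics/g.png

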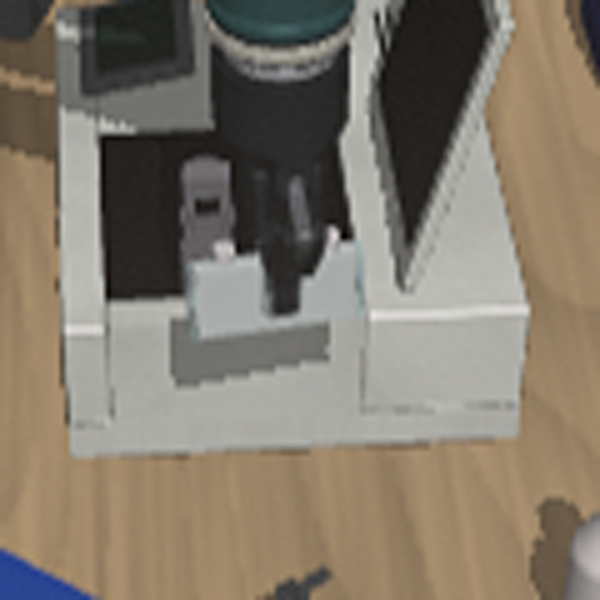

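```bash
python3 - <<'E'
from h import *
np.set_printoptions(precision=4,suppress=True)
C=lambda x,y:np.array([(x+.5)/5-.5+95,(y+.5)/5-.5+120])
print("side proj of far endplate top center",proj("side",(.492,.254,.1)),"obs",(311.1,102),"near inner comp corner floor", proj("side",(.492-.075,.098+.196,.125)),"obs",(99.5/5-.5+270,131/5-.5+70))
print("side comp front-left near", proj("side",(.492-.075,.196-.098,.125)),"obs",(107.5/5-.5+270,299/5-.5+70))
print("case near front/back top", proj("side",(.492-.105,.071,.125)),"obs",(67.5/5-.5+270,330/5-.5+70),proj("side",(.492+.205,.071,.125)),"obs",(526.5/5-.5+270,308/5-.5+70))
for z in(.06,.08,.1): print(z,[onz("top",C(*q),z)[:2] for q in((441,440),(572,440),(619,440),(395,440),(506,440))])
s=get_image("top"); 
for n in("side","top"):
  for l in("holder_seat","photometer","lid_hinge"): print(n,l,[(np.round(x["uv"],1),round(x["confidence"],2)) for x in place_of(n,l)[:2]])
o=np.array([.492,.196,0])
for n in("side","top"): print(n,"pred seat/origin/hinge",proj(n,o+[0,0,.06]),proj(n,o),proj(n,o+[.125,0,.131]))
E
```

```text
side proj of far endplate top center [312.1308 107.739 ] obs (311.1, 102) near inner comp corner floor [290.6458  96.1098] obs (289.4, 95.7)
side comp front-left near [291.6281 130.5295] obs (291.0, 129.3)
case near front/back top [282.5791 136.1073] obs (283.0, 135.5) [376.7913 132.3993] obs (374.8, 131.1)
0.06 [array([0.4912, 0.2464]), array([0.4915, 0.1639]), array([0.4916, 0.1343]), array([0.4911, 0.2754]), array([0.4913, 0.2055])]
0.08 [array([0.4902, 0.2402]), array([0.4904, 0.1589]), array([0.4905, 0.1297]), array([0.4901, 0.2687]), array([0.4903, 0.1998])]
0.1 [array([0.4891, 0.2339]), array([0.4894, 0.1538]), array([0.4895, 0.1251]), array([0.489, 0.262]), array([0.4892, 0.1941])]
side holder_seat []
side photometer [(array([313.4, 137.2]), 0.59), (array([311. , 300.4]), 0.58)]
side lid_hinge [(array([351.3, 107.7]), 0.55)]
top holder_seat [(array([197.6, 208.6]), 0.64)]
top photometer [(array([203.9, 204.5]), 0.75)]
top lid_hinge [(array([194.2, 162.4]), 0.78)]
side pred seat/origin/hinge [313.0912 126.7379] [313.3257 139.7761] [348.858 109.049]
top pred seat/origin/hinge [198.8227 207.4015] [203.8429 208.3824] [193.5521 164.6506]
```

The projected photometer model agrees with the pictures to about 1–2 px. The seat is near (0.491, 0.197). The cell hangs level, about 4.5 mm off the grasp along its length. I'll turn it now.

>>> jog_arm(
  commands=[
    [0, 0, 0, 0.143],
    [0, 0, 0, 0.143],
    [0, 0, 0, 0.143],
    [0, 0, 0, 0.143],
    [0, 0, 0, 0.143],
    [0, 0, 0, 0.143],
    [0, 0, 0, 0.143],
    [0, 0, 0, 0.143],
    [0, 0, 0, 0.144],
    [0, 0, 0, 0.144],
    [0, 0, 0, 0.144],
    [0, 0, 0, 0.144],
  ],
)

```text
time: 13.6
tool_pos: [0.5216, -0.0368, 0.2272]
eef_rot: [2.22, 2.223, -0.0]
ft_force: [-0.2, 0.1, -0.9]
grip_width: 0.157
grip_force: 61.6
```

>>> jog_arm(
  commands=[
    [0.038, -0.005, 0, 0],
    [0.038, -0.005, 0, 0],
    [0.038, -0.005, 0, 0],
    [0.038, -0.005, 0, 0],
    [0.038, -0.005, 0, 0],
    [0.038, -0.005, 0, 0],
    [0, 0, 0, 0],
    [0, 0, 0, 0],
  ],
)

```text
time: 14.4
tool_pos: [0.4897, 0.1916, 0.2272]
eef_rot: [2.211, 2.232, -0.001]
ft_force: [0.2, -0.7, -1.9]
grip_width: 0.154
grip_force: 61.5
```

>>> jog_arm(
  commands=[
    [0.001, 0.001, 0, 0],
    [0, 0, 0.025, 0],
    [0, 0, 0.025, 0],
    [0, 0, 0.02, 0],
    [0, 0, 0.015, 0],
    [0, 0, 0.01, 0],
    [0, 0, 0, 0],
    [0, 0, 0, 0],
  ],
)

```text
time: 15.2
tool_pos: [0.4915, 0.1915, 0.1327]
eef_rot: [2.214, 2.228, 0.0]
ft_force: [-0.4, 0.2, -1.2]
grip_width: 0.155
grip_force: 61.6
```

```bash
python3 - <<'E'
from h import *
s=get_image("side")[:,:,::-1]; t=get_image("top")[:,:,::-1]; print(get_state()["tool_pos"],get_state()["ft_force"])
o=np.zeros((600,800,3),np.uint8); o[:,:400]=cv2.resize(s[75:150,285:335],None,fx=8,fy=8,interpolation=2)
o[:,400:]=cv2.resize(t[170:245,160:210],None,fx=8,fy=8,interpolation=2); cv2.imwrite("pics/i.png",o)
E
```

```text
[0.49188033 0.19195761 0.1332085 ] [-0.19437818 -0.39542501 -0.43388046]
```

View pics/i.png

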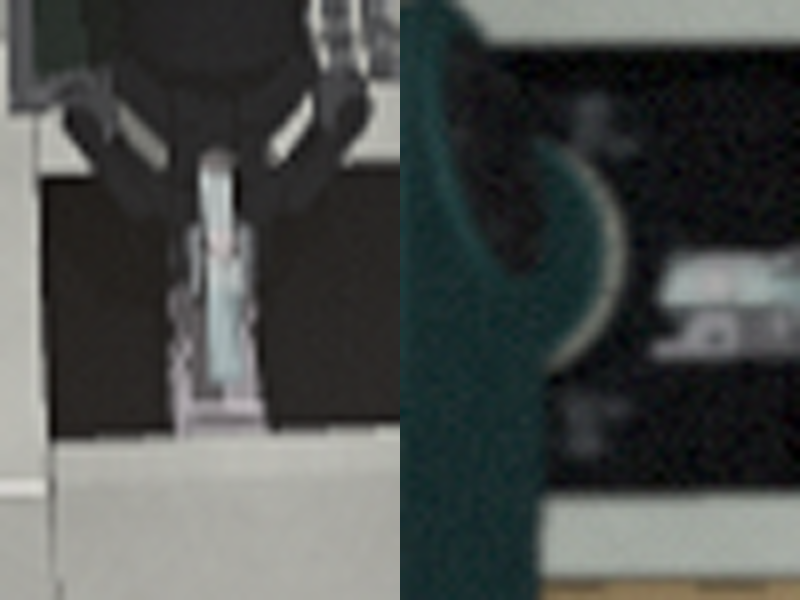

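```bash
python3 - <<'E'
from h import *
print("obs near bottom edge",(222.5/8-.5+285,382.5/8-.5+75), "near top edge, plate top ~", 403/8-.5+75, "plate bottom line",(430/8-.5+75))
for d in(0,.0045,.009): print(d,proj("side",(.4915,.1918+d-.052,.1327-.0132)),proj("side",(.4915,.1918+d+.052,.1327+.0328)))
for z in(.095,.115): print("plate",z,proj("side",(.491,.139,z)),proj("side",(.491,.135,z)),proj("side",(.491,.255,z)))
t=trace("top","long_cell")
for x in t:
    q=np.argwhere(x["region"])[:,::-1]
    if q[:,0].min()<225: print(x["confidence"],q.min(0),q.max(0))
for d in(0,.0045,.009): print("top pred near end",d,proj("top",(.4915,.1918+d-.052,.1327+.0328)))
E
```

```text
obs near bottom edge (312.3125, 122.3125) near top edge, plate top ~ 124.875 plate bottom line 128.25
0 [313.51387696 123.1609322 ] [311.82902028  93.90494796]
0.0045 [313.44740705 122.33771696] [311.76726986  93.15612657]
0.009 [313.38119519 121.51769762] [311.70575372  92.41014603]
plate 0.095 [313.47720127 129.04146805] [313.53578507 129.77788584] [311.86144907 108.73092687]
plate 0.115 [313.39651579 124.37524711] [313.45551071 125.11050717] [311.77017353 104.10596762]
top pred near end 0 [208.1722907  205.68602989]
top pred near end 0.0045 [206.62171933 205.68056116]
top pred near end 0.009 [205.07114117 205.67509241]
```

Picture: the cell hangs straight over the holder, with its bottom near edge at crop (222,382) and the near plate centred at (223,410). Its offset of about 4.5 mm is confirmed. I'll insert it.

>>> jog_arm(
  commands=[
    [0, 0, 0.005, 0],
    [0, 0, 0.008, 0],
    [0, 0, 0.008, 0],
    [0, 0, 0.007, 0],
    [0, 0, 0.006, 0],
    [0, 0, 0, 0],
    [0, 0, 0, 0],
  ],
)

```text
time: 16.05
tool_pos: [0.4909, 0.192, 0.098]
eef_rot: [-2.213, -2.229, 0.001]
ft_force: [0.8, 0.1, -2.8]
grip_width: 0.151
grip_force: 61.6
```

>>> jog_arm(
  commands=[
    [0, 0, 0.005, 0],
    [0, 0, 0.005, 0],
    [0, 0, 0.004, 0],
    [0, 0, 0.004, 0],
    [0, 0, 0, 0],
    [0, 0, 0, 0],
  ],
)

```text
time: 16.65
tool_pos: [0.4909, 0.192, 0.0801]
eef_rot: [-2.214, -2.229, 0.001]
ft_force: [0.0, 0.3, -1.1]
grip_width: 0.155
grip_force: 61.6
```

>>> jog_arm(
  commands=[
    [0, 0, 0.002, 0],
    [0, 0, 0.002, 0],
    [0, 0, 0.001, 0],
    [0, 0, 0, 0],
    [0, 0, 0, 0],
  ],
)

```text
time: 17.15
tool_pos: [0.491, 0.192, 0.0753]
eef_rot: [2.214, 2.229, -0.0]
ft_force: [-0.6, -0.3, -1.8]
grip_width: 0.157
grip_force: 61.6
```

>>> jog_arm(
  commands=[
    [0, 0, 0.001, 0],
    [0, 0, 0.001, 0],
    [0, 0, 0, 0],
    [0, 0, 0, 0],
  ],
)

```text
time: 17.55
tool_pos: [0.4911, 0.192, 0.0734]
eef_rot: [2.213, 2.229, 0.0]
ft_force: [-0.5, -0.3, -0.2]
grip_width: 0.149
grip_force: 62.0
```

>>> jog_arm(
  commands=[
    [0, 0, 0.001, 0],
    [0, 0, 0.0005, 0],
    [0, 0, 0, 0],
    [0, 0, 0, 0],
  ],
)

```text
time: 17.95
tool_pos: [0.4911, 0.1922, 0.0732]
eef_rot: [2.213, 2.229, 0.001]
ft_force: [-4.2, 0.7, 14.6]
grip_width: 0.154
grip_force: 64.2
```

Seated, with about 15 N of contact force. I'll release it.

>>> jog_arm(
  commands=[
    [0, 0, 0, 0],
    [0, 0, 0, 0],
    [0, 0, 0, 0],
    [0, 0, 0, 0],
    [0, 0, 0, 0],
    [0, 0, 0, 0],
    [0, 0, 0, 0],
  ],
  fingers=0.5,
)

```text
time: 18.65
tool_pos: [0.4909, 0.192, 0.0717]
eef_rot: [-2.214, -2.229, 0.0]
ft_force: [-0.0, -0.9, 0.3]
grip_width: 0.502
grip_force: 0.0
```

>>> jog_arm(
  commands=[
    [0, 0, -0.01, 0],
    [0, 0, -0.02, 0],
    [0, 0, -0.03, 0],
    [0, 0, -0.04, 0],
    [0, 0, -0.04, 0],
    [0, 0, -0.04, 0],
    [0, 0, -0.03, 0],
    [-0.04, 0, 0, 0],
    [-0.04, 0, 0, 0],
    [-0.04, 0, 0, 0],
    [-0.04, 0, 0, 0],
    [0, 0, 0, 0],
  ],
)

```text
time: 19.85
tool_pos: [0.4921, 0.028, 0.2826]
eef_rot: [2.217, 2.223, -0.002]
ft_force: [0.9, 0.6, 0.6]
grip_width: 0.501
grip_force: 0.0
```

```bash
python3 - <<'E'
from h import *
np.set_printoptions(precision=1,suppress=True)
S=get_state(); print(S["tool_pos"].round(3),S["joints"].round(2),S["grip_width"])
o=np.array([.491,.197,0])
for n in("side","top"):
    get_image(n)
    print(n,"pred seat mid",proj(n,o+[0,0,.083]), "stoppers",proj(n,o+[0,.031,.113]),proj(n,o+[0,-.031,.113]))
    print([(np.array(x["uv"]),round(x["confidence"],2)) for x in place_of(n,"long_cell_mid")])
    h=np.array([proj(n,o+[a,b,.083+c]) for a in(-.007,.007) for b in(-.052,.052) for c in(-.023,.023)]); print("pred ext",h.min(0),h.max(0))
    for x in trace(n,"long_cell"):
        q=np.argwhere(x["region"])[:,::-1]; print(x["uv"],round(x["confidence"],2),q.min(0),q.max(0))
    for x in trace(n,"lid")[:1]:
        q=np.argwhere(x["region"])[:,::-1]; print("lid",x["uv"],q.min(0),q.max(0))
    for th in (1.68,1.75,1.85):
        hh=o+[.125,0,.131]; tip=hh+[-.205*np.cos(th),0,.205*np.sin(th)]; print(th,proj(n,tip+[0,-.1075,0]),proj(n,tip+[0,.1075,0]))
E
```

```text
[0.5 0.  0.3] [-0.1  0.2  1.7 -0.   1.3 -0.1] 0.5012216056734268
side pred seat mid [312.7 121.4] stoppers [312.1 109.1] [313.  119.9]
[(array([266.1, 226.2]), 0.77), (array([275.8, 190.3]), 0.72), (array([310.3, 121.5]), 0.51)]
pred ext [309.9 107.1] [315.5 136. ]
[263.4, 225.7] 0.65 [249 213] [284 240]
lid [357.6, 85.1] [344  41] [372 127]
1.68 [362.5  74. ] [354.6  38.3]
1.75 [367.2  74.4] [358.8  38.7]
1.85 [373.7  75.6] [364.7  39.8]
top pred seat mid [196.4 207.3] stoppers [183.4 206.8] [203.9 206.8]
[(array([276.2, 252.1]), 0.62), (array([330.1, 256.7]), 0.56)]
pred ext [177.1 204.6] [215.1 210. ]
[325.8, 260.6] 0.91 [313 243] [341 274]
[281.0, 252.6] 0.61 [266 235] [295 266]
lid [182.3, 147.0] [129 131] [228 166]
1.68 [212.7 144.1] [127.9 143.8]
1.75 [213.  138.7] [128.5 138.4]
1.85 [213.7 131.5] [129.7 131.2]
```

The release was clean. Next is the lid, which stands at about 1.8 rad. I'll shut the fingers, go round its right side to behind it, and swing it down by the back.

>>> jog_arm(
  commands=[
    [0, 0.03, -0.02, 0],
    [0, 0.035, 0, 0],
    [0, 0.035, 0, 0],
    [0, 0.035, 0, 0],
    [0, 0.035, 0, 0],
    [0, 0.035, 0, 0],
    [0, 0.035, 0, 0],
    [0, 0.01, 0, 0],
    [0, 0, 0, 0],
  ],
  fingers=0.0,
)

```text
time: 21.15
tool_pos: [0.7429, 0.0346, 0.3005]
eef_rot: [-2.212, -2.23, 0.001]
ft_force: [-0.9, -0.4, -0.6]
grip_width: -0.005
grip_force: 0.0
```

>>> jog_arm(
  commands=[
    [0.03, 0, 0, 0],
    [0.035, 0, 0, 0],
    [0.035, 0, 0, 0],
    [0.035, 0, 0, 0],
    [0.03, 0, 0, 0],
    [0, 0, 0, 0],
  ],
)

```text
time: 21.75
tool_pos: [0.7386, 0.2037, 0.302]
eef_rot: [-2.207, -2.233, -0.001]
ft_force: [0.9, 0.2, -0.6]
grip_width: -0.001
grip_force: 0.0
```

>>> jog_arm(
  commands=[
    [0, -0.01, 0, 0],
    [0, -0.01, 0, 0],
    [0, -0.01, 0, 0],
    [0, -0.01, 0, 0],
    [0, -0.01, 0, 0],
    [0, -0.01, 0, 0],
    [0, 0, 0, 0],
  ],
)

```text
time: 22.45
tool_pos: [0.6812, 0.1976, 0.3047]
eef_rot: [2.212, 2.226, 0.005]
ft_force: [0.3, -1.3, 9.1]
grip_width: 0.003
grip_force: 4.1
```

>>> jog_arm(
  commands=[
    [0, -0.01, 0, 0],
    [0, -0.01, 0, 0],
    [0, -0.01, 0, 0],
    [0, -0.01, 0, 0],
    [0, 0, 0, 0],
  ],
)

```text
time: 22.95
tool_pos: [0.6431, 0.1973, 0.3087]
eef_rot: [2.209, 2.223, 0.013]
ft_force: [-1.3, -3.0, 23.9]
grip_width: -0.003
grip_force: 10.5
```

An upward force of 24 N means the lip is pressing under the gripper body, so I'll raise the tool.

>>> jog_arm(
  commands=[
    [0, 0, -0.01, 0],
    [0, 0, -0.01, 0],
    [0, 0, 0, 0],
  ],
)

```text
time: 23.25
tool_pos: [0.6413, 0.1981, 0.3233]
eef_rot: [2.213, 2.228, 0.003]
ft_force: [-0.7, 0.1, -0.2]
grip_width: 0.005
grip_force: 0.0
```

>>> jog_arm(
  commands=[
    [0, -0.008, 0, 0],
    [0, -0.008, 0, 0],
    [0, -0.008, 0, 0],
    [0, -0.008, 0, 0],
    [0, 0, 0, 0],
  ],
)

```text
time: 23.75
tool_pos: [0.6071, 0.1979, 0.3215]
eef_rot: [-2.212, -2.229, 0.002]
ft_force: [-0.0, -0.8, 0.4]
grip_width: -0.001
grip_force: 0.0
```

```bash
python3 - <<'E'
from h import *
np.set_printoptions(precision=1,suppress=True)
S=get_state(); print(S["tool_pos"].round(4),S["ft_force"])
o=np.array([.491,.197,0])
get_image("top")
for x in trace("top","lid")[:1]:
    q=np.argwhere(x["region"])[:,::-1]; print("lid",x["uv"],q.min(0),q.max(0))
for th in (1.2,1.3,1.4,1.5,1.6,1.7):
    hh=o+[.125,0,.131]; tip=hh+[-.205*np.cos(th),0,.205*np.sin(th)]; print(th,proj("top",tip+[0,-.1075,0]),proj("top",tip+[0,.1075,0]))
E
```

```text
[0.6 0.2 0.3] [-0.  -0.8  0.4]
lid [193.0, 162.9] [170 162] [227 167]
1.2 [212.9 182.5] [128.4 182.2]
1.3 [212.5 174.6] [127.6 174.3]
1.4 [212.2 166.5] [127.2 166.2]
1.5 [212.2 158.4] [127.1 158.1]
1.6 [212.4 150.4] [127.4 150. ]
1.7 [212.8 142.5] [128.1 142.2]
```

>>> jog_arm(
  commands=[
    [0, -0.01, 0.004, 0],
    [0, -0.01, 0.004, 0],
    [0, -0.01, 0.004, 0],
    [0, -0.01, 0.004, 0],
    [0, -0.008, 0.004, 0],
    [0, -0.008, 0.004, 0],
    [0, -0.008, 0.004, 0],
    [0, -0.008, 0.004, 0],
    [0, 0, 0, 0],
  ],
)

```text
time: 24.75
tool_pos: [0.5351, 0.1972, 0.2889]
eef_rot: [-2.212, -2.228, 0.003]
ft_force: [-0.9, -0.2, 0.4]
grip_width: -0.001
grip_force: 0.0
```

>>> jog_arm(
  commands=[
    [0, -0.008, 0.006, 0],
    [0, -0.007, 0.005, 0],
    [0, -0.008, 0.006, 0],
    [0, -0.007, 0.005, 0],
    [0, -0.006, 0.007, 0],
    [0, -0.006, 0.007, 0],
    [0, -0.006, 0.007, 0],
    [0, -0.006, 0.007, 0],
    [0, 0, 0, 0],
  ],
)

```text
time: 25.65
tool_pos: [0.4811, 0.1967, 0.2384]
eef_rot: [-2.212, -2.228, 0.004]
ft_force: [0.8, 0.3, -0.2]
grip_width: -0.006
grip_force: 0.0
```

```bash
python3 - <<'E'
from h import *
np.set_printoptions(precision=1,suppress=True)
o=np.array([.491,.197,0]); hh=o+[.125,0,.131]
for n in("side","top"):
    get_image(n)
    for x in trace(n,"lid")[:1]:
        q=np.argwhere(x["region"])[:,::-1]; print(n,"lid",x["uv"],x["confidence"],len(q),q.min(0),q.max(0),q[q[:,0].argmin()],q[q[:,0].argmax()])
    for th in (.4,.6,.8,1.,1.2,1.4,1.6):
        tip=hh+[-.205*np.cos(th),0,.205*np.sin(th)]; print(th,proj(n,tip+[0,-.1075,0]),proj(n,tip+[0,.1075,0]))
    print("hinge",proj(n,hh+[0,-.1075,0]),proj(n,hh+[0,.1075,0]))
E
```

```text
side lid [323.8, 99.0] 0.7 1784 [293  64] [351 128] [293  73] [351 120]
0.4 [293.6 110.7] [292.3  73.4]
0.6 [299.4 100.9] [297.5  64. ]
0.8 [307.6  92.1] [305.   55.4]
1.0 [318.1  84.5] [314.4  48.2]
1.2 [330.2  78.8] [325.3  42.7]
1.4 [343.4  75.1] [337.3  39.3]
1.6 [357.1  73.8] [349.7  38.1]
hinge [351.8 128.4] [345.5  91.1]
top lid [195.0, 181.8] 0.9 3054 [154 164] [228 224] [154 174] [228 166]
0.4 [221.5 227.9] [144.2 227.6]
0.6 [218.7 220.5] [139.1 220.3]
0.8 [216.3 210.2] [134.6 209.9]
1.0 [214.3 197.3] [130.9 197.1]
1.2 [212.9 182.5] [128.4 182.2]
1.4 [212.2 166.5] [127.2 166.2]
1.6 [212.4 150.4] [127.4 150. ]
hinge [228.9 165.1] [157.5 164.9]
```

The lid follows and is now at about 0.55 rad. I'll continue.

>>> jog_arm(
  commands=[
    [0, -0.005, 0.008, 0],
    [0, -0.005, 0.008, 0],
    [0, -0.005, 0.008, 0],
    [0, -0.005, 0.008, 0],
    [0, -0.003, 0.008, 0],
    [0, -0.003, 0.008, 0],
    [0, -0.003, 0.008, 0],
    [0, -0.003, 0.008, 0],
    [0, -0.001, 0.008, 0],
    [0, -0.001, 0.008, 0],
    [0, 0, 0, 0],
  ],
)

```text
time: 26.95
tool_pos: [0.448, 0.1965, 0.1585]
eef_rot: [-2.213, -2.228, 0.003]
ft_force: [-0.2, -0.0, 0.2]
grip_width: -0.003
grip_force: 0.0
```

>>> jog_arm(
  commands=[
    [0, -0.001, 0.006, 0],
    [0, -0.001, 0.005, 0],
    [0, 0, 0.004, 0],
    [0, 0, 0.003, 0],
    [0, 0, 0, 0],
  ],
)

```text
time: 27.45
tool_pos: [0.4466, 0.1966, 0.1414]
eef_rot: [-2.213, -2.229, 0.001]
ft_force: [0.2, 0.4, -0.1]
grip_width: -0.003
grip_force: 0.0
```

>>> jog_arm(
  commands=[
    [0, 0, 0.002, 0],
    [0, 0, 0.002, 0],
    [0, 0, 0.002, 0],
    [0, 0, 0, 0],
    [0, 0, 0, 0],
  ],
)

```text
time: 27.95
tool_pos: [0.4469, 0.1967, 0.136]
eef_rot: [2.214, 2.229, 0.0]
ft_force: [-1.7, 0.2, 4.9]
grip_width: -0.0
grip_force: 2.3
```

>>> jog_arm(
  commands=[
    [0, 0, 0.001, 0],
    [0, 0, 0.001, 0],
    [0, 0, 0, 0],
    [0, 0, 0, 0],
  ],
)

```text
time: 28.35
tool_pos: [0.447, 0.1968, 0.1358]
eef_rot: [2.213, 2.229, 0.001]
ft_force: [-6.3, -2.4, 24.1]
grip_width: 0.002
grip_force: 12.2
```

The lid is on its hard stop, pressed with 24 N at z = 0.136, which is its closed height. I'll retreat and check.

>>> jog_arm(
  commands=[
    [0, 0, -0.005, 0],
    [0, 0, -0.02, 0],
    [0, 0, -0.03, 0],
    [0, 0, -0.035, 0],
    [0, 0, -0.035, 0],
    [-0.035, 0, 0, 0],
    [-0.035, 0, 0, 0],
    [-0.035, 0, 0, 0],
    [-0.035, 0, 0, 0],
    [-0.035, 0, 0, 0],
    [0, 0, 0, 0],
    [0, 0, 0, 0],
  ],
)

```text
time: 29.55
tool_pos: [0.4482, 0.0213, 0.2586]
eef_rot: [-2.216, -2.226, -0.0]
ft_force: [-1.2, 0.1, 0.3]
grip_width: -0.0
grip_force: 0.0
```

```bash
python3 - <<'E'
from h import *
np.set_printoptions(precision=1,suppress=True)
o=np.array([.491,.197,0]); hh=o+[.125,0,.136]
for n in("side","top"):
    get_image(n)
    for x in trace(n,"lid")[:1]:
        q=np.argwhere(x["region"])[:,::-1]; print(n,"lid",x["uv"],x["confidence"],len(q),q.min(0),q.max(0))
    for th in (0,.05,.1):
        tip=hh+[-.205*np.cos(th),0,.205*np.sin(th)]; print(th,proj(n,tip+[0,-.1075,0]),proj(n,tip+[0,.1075,0]))
E
```

```text
side lid [319.9, 113.4] 0.87 2023 [285  91] [351 131]
0 [289.7 129.6] [288.8  91.9]
0.05 [289.6 127.1] [288.7  89.4]
0.1 [289.7 124.6] [288.8  87. ]
top lid [186.6, 179.0] 0.63 2171 [155 165] [228 232]
0 [227.  233.5] [154.2 233.3]
0.05 [226.3 233.5] [152.9 233.2]
0.1 [225.5 233.2] [151.5 233. ]
```

The lid's far edge (row 91) and near edge (row 131) match the closed position, so I'm handing in.

```bash
python3 -c "
from bench import hand_in; print(hand_in())"
```

```text
the job is handed in; nothing more can be done
None
```

I set the long cell in the photometer holder, closed the lid to its stop, and handed the job in at about 30 s; the verdict was not shown. The cell was last located before the lid closed, and I took no final look at the short cells or the other bench items.

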